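# Find the socket that fits the axle nut and hold it home on the nut

## Robot

A 7-joint arm with a two-finger parallel gripper is mounted at the origin on the work surface. World frame = base frame: x ahead of the robot, y to its left, z up, the work surface at z = 0. Lengths are in mm, angles in rad, forces in N, time in s.
With the tool pointing down it reaches from about 425 to 925 mm from the base axis. Payload 6.8 kg.
Tool frame: the origin (TCP) lies on the mounting face of the last link; the fingertips stand 182 mm ahead of it and the grasp point (between the pads) lies 163 mm ahead of it; z points along the fingers, x is the direction in which the jaws open and shut, and the axes are right-handed (so a half turn about z gives the same grasp; the last joint's range is limited). The gripper opens to 88 mm and grips with 3 to 60 N. Pads are 20 mm wide; open, the fingers measure 115 mm over their backs; the gripper's body (75 mm by 178 mm) begins 61 mm behind the grasp point.
Start: joints at [-1.348, 0.477, 0.022, 1.555, -0.011, 1.109, -0.083], TCP at [219.238, 638.418, 404.664] pointing down, gripper open.
Joint ranges: [-2.96, 2.96], [-0.34, 2.1], [-1.41, 1.46], [0.24, 2.44], [-1.37, 4.51], [0.17, 1.92], [-2.96, 2.96]. Speed limits (rad/s): [2.39, 2.39, 3.14, 3.14, 3.14, 3.14, 3.14].

## Interface

Orientations are given as a 3x3 rotation matrix whose columns are the frame's x, y, z axes.
In Python, from plant import ctrl, read_camera gives the robot as it stands.
- The arm moves only by the shell command python3 -m creep 'ROWS' [OPENING]. ROWS is JSON, a list of rows, each a list of 2 entries, a list of its own where there are three numbers: the shift along the tool's x, y, z in m, then the turn, a rotation vector about the tool's x, y, z in rad. In form: [[[dx, dy, dz], [wx, wy, wz]], ...]. A call has exactly 5 rows; each row is the pose to reach, as a shift and turn from the pose measured when the call began, along the tool's axes at that moment; what a row does not reach only later rows make up. A row lasts 1/8 s, in which the tool goes at most 62.5 mm and 10.7 degrees, less where a joint would pass 70% of its speed; a pose out of reach is approached as far as the arm can. A call with a gripper value outside its range is refused whole. OPENING is the closure in counts, from 0 (fully open) to 255 (shut), set as the call begins (- or left out, the last holds). The fingers move at their own pace and stop on an object; the grip force is fixed at half the most. Time passes only in rows, so rows that repeat a pose let the fingers close, or fill a call up. It gives the time, the measured TCP pose, the force and the opening at its end, in the units of the state.
- ctrl.sense(): the state, without advancing time (a new reading comes with each control period).
- read_camera(name): name is "scene" or "top" or "wrist"; returns a dict with "pixels" (480x640x3 uint8, red, green, blue), "vertical_fov" (degrees; the focal length in pixels is half the picture's height over the tangent of half this angle, whatever the lens; pixels are square), "cx", "cy" (the principal point, pixels), "extrinsics" (4x4, takes a point from camera to world coordinates). Camera axes: x right, y down, z forward; pixel columns grow to the right and rows downward; lengths in mm; the calibration is good to about 2 mm. The wrist camera is an equidistant fisheye: a pixel r from the principal point sees the ray r / f radians off the axis. A picture is of the moment at which its call begins. There is no depth.
- ctrl.job_done(): hands the job in, once; it reports no verdict.
The state is a dict: "time": time; "joints": joint angles; "qd": joint speeds; "tau": joint torques, N m; "eef_pos": TCP position; "orientation": TCP orientation; "force": force on the tool from outside, world axes, zero at the start; "wrist_torque": the same for the moment, N m; "width": opening from 0.0 (shut) to 1.0 (fully open).
Only numpy, scipy, OpenCV 4.12 (cv2) and the standard library are available. Lean on these libraries where they do the work, as an engineer would, in place of code of your own. Each camera call takes 0.05 s, during which the arm holds its last target.

## Task

One of the three black impact sockets in the tray is the right size for the axle nut of the wheel hub on the rubber mat: find it, trying sockets on the nut if need be. Finish with the socket that fits snugly pushed fully home over the nut, its rim down on the hub face, and still held in the closed gripper; do not let go. Any socket that does not fit goes back, standing upright in the tray, no socket is tipped over, and the can, wrench and brake pad stay where they are.

Things in the scene. Friction and masses are not known exactly. Their poses are not given: they have to be found in the camera images.
- tray: Low bare-aluminium tray, three sockets standing in a row along its y (at about -100, 0, +100 mm; which is where varies). 120 mm (x) by 310 mm (y), rim 16 mm high, walls 4 mm, inner floor 4 mm above the origin. Fixed. Origin: centre of the underside.
- mat: Black square rubber mat on the bench, 200 by 200 mm, 4 mm thick, fixed; the hub to work on stands on it, the two other hubs wait on sheets of cardboard, one far to each side. Origin: centre of the underside.
- hub_a: One of three wheel hubs, alike but for the nut; only the one on the mat is to be worked on. Fixed, cannot turn. Origin: centre of the underside of its 140 mm square base plate; z up, on the axle's axis. Wheel flange 140 mm across, its top 72 mm above the origin; 5 wheel studs 12 mm thick on a 114 mm circle, tops at 104 mm. Two flats of the nut face body +x and -x (repeats every 60 degrees).
- hub_b: As hub_a, but for the size of its nut.
- hub_c: As hub_a, but for the size of its nut.
- nut_a (a point): On hub_a: centre of the nut's base, on the flat hub face (66 mm across), 84 mm above hub_a's origin; z up. Hexagon 27, 32 or 38 mm across flats: each hub has another, which is not told (look, or try). Nut 22 mm high, top edge bevelled 1.5 mm; the 20 mm axle end stands 6 mm out of it. A socket too small stops on top of the nut, a fitting one reaches the face; too large a one does too, but turns freely.
- nut_b (a point): The same point on hub_b; as nut_a, of another size.
- nut_c (a point): The same point on hub_c; as nut_a, of another size.
- socket_small: Black impact socket for a 27 mm nut: hexagon opening 28.6 mm across flats (0.8 mm play a side on its own nut), 36 mm deep. Straight round body 40 mm across, 72 mm tall, about 0.4 kg. Stands open end down, square drive hole on top. Origin: centre of the lower rim, z up; two of the opening's flats face body +x and -x.
- socket_middle: Black impact socket for a 32 mm nut: hexagon opening 33.6 mm across flats (0.8 mm play a side on its own nut), 36 mm deep. Straight round body 46 mm across, 72 mm tall, about 0.5 kg. Stands open end down, square drive hole on top. Origin: centre of the lower rim, z up; two of the opening's flats face body +x and -x.
- socket_large: Black impact socket for a 38 mm nut: hexagon opening 39.6 mm across flats (0.8 mm play a side on its own nut), 36 mm deep. Straight round body 54 mm across, 72 mm tall, about 0.6 kg. Stands open end down, square drive hole on top. Origin: centre of the lower rim, z up; two of the opening's flats face body +x and -x.
- spray_can: Bystander: white spray can with a blue band and a red cap, 65 mm in diameter, 185 mm tall, standing. Origin: centre of its underside.
- wrench: Bystander: steel combination wrench, 220 mm long, lying flat along its x axis. Origin: its middle, at the underside.
- brake_pad: Bystander: brake pad, 55 by 144 mm, 17 mm thick, lying flat. Origin: centre of its underside.
Not all that is in view belongs to the job. Leave any green or yellow look-alike of the socket_middle alone. Leave any blue or red look-alike of the hub_c alone.

How it is judged:
By the outcome, as a careful person would: the job done as asked, in the order asked, and still so for the second after the job is handed in, while the arm keeps its last pose, push and grip.
It also fails if it takes over 72 s, if anything falls off the work surface, if the arm or the gripper's body presses on something with over 40 N, if the wrist force passes 120 N, or if a joint passes its speed limit or range.

## Working session

There is one attempt and no reset: what is moved stays moved. The work goes in short steps, Python scripts to look and compute and a shell command to move; the robot and the scene stay as the last step left them, time stands still between calls to the robot, and variables do not carry over. Pictures are saved under pics/ and viewed, and the job is handed in when it is done.

```bash
ls; mkdir -p pics
python3 - <<'E'
from plant import ctrl, read_camera
import cv2
for n in ["scene","top","wrist"]:
    d=read_camera(n); cv2.imwrite(f"pics/{n}0.png",d["pixels"][:,:,::-1]); print(n,d["vertical_fov"],d["cx"],d["cy"],d["extrinsics"])
s=ctrl.sense(); print(s)
E
```

```text
pics
scene 51.63213418663725 309.8877836962991 242.26107178382844 [[-5.52944994e-01  5.07272071e-01 -6.61004447e-01  1.45731466e+03]
 [ 8.33204555e-01  3.32167587e-01 -4.42080155e-01  5.99890686e+02]
 [-4.69066387e-03 -7.95197925e-01 -6.06331805e-01  8.96186409e+02]
 [ 0.00000000e+00  0.00000000e+00  0.00000000e+00  1.00000000e+00]]
top 43.87206398869951 316.97961016708604 232.40648369621297 [[ 8.53029609e-03 -9.86095573e-01  1.65960102e-01  2.82133507e+02]
 [-9.99907748e-01 -6.65716775e-03  1.18396258e-02 -1.65029467e+01]
 [-1.05701784e-02 -1.66045788e-01 -9.86061391e-01  1.72606218e+03]
 [ 0.00000000e+00  0.00000000e+00  0.00000000e+00  1.00000000e+00]]
wrist 65.70646984690485 317.8915310134777 238.9279434365527 [[ 3.25020984e-01  9.06108612e-01  2.70792436e-01  1.46209524e+02]
 [ 9.45706692e-01 -3.11272232e-01 -9.35331497e-02  6.63275540e+02]
 [-4.61026431e-04  2.86490455e-01 -9.58082985e-01  3.84039116e+02]
 [ 0.00000000e+00  0.00000000e+00  0.00000000e+00  1.00000000e+00]]
{'time': 0.15, 'joints': array([-1.3480897 ,  0.47763251,  0.02234452,  1.55616721, -0.01146767,
        1.1092869 , -0.0831431 ]), 'qd': array([ 0.00053592, -0.0022137 ,  0.00109856, -0.0025308 ,  0.00229919,
        0.00201177, -0.00112068]), 'tau': array([ 2.22227194e-03, -5.83289587e+01,  1.53637357e+00, -2.72876501e+01,
       -5.42328274e-02,  1.43500435e-02,  1.06807909e-04]), 'eef_pos': array([219.17281295, 638.22524624, 403.91404292]), 'orientation': array([[ 3.24813757e-01,  9.45777943e-01, -3.25401611e-04],
       [ 9.45777021e-01, -3.24813896e-01, -1.32643307e-03],
       [-1.36020610e-03,  1.23086341e-04, -9.99999067e-01]]), 'force': array([ 0.88850048, -0.09996162,  0.68606473]), 'wrist_torque': array([-0.02897432,  0.00378519,  0.01190079]), 'width': 0.99780602842493}
```

View pics/scene0.png

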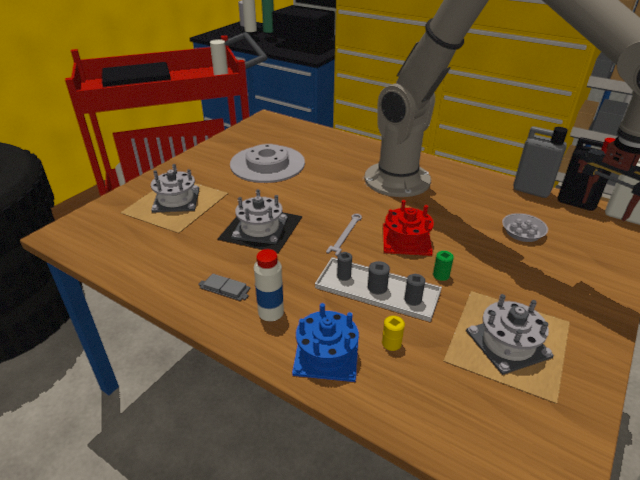

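View pics/top0.png

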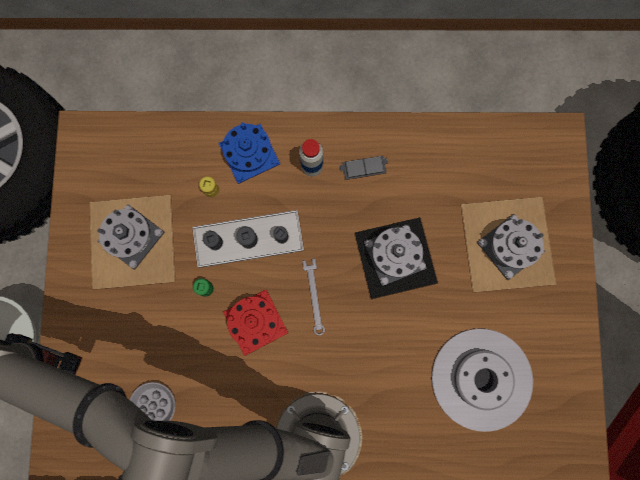

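View pics/wrist0.png

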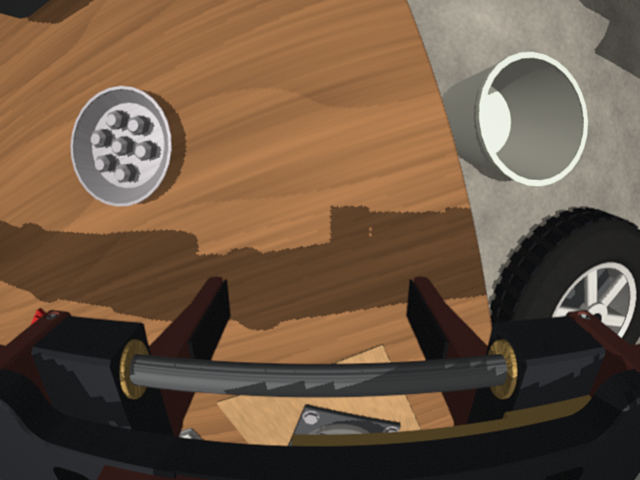

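The scene and top views show the white hub on the black mat at top (398,251). Two other white hubs sit on cardboard at (125,233) and (517,241). The tray holds three black sockets at (213,239), (246,236) and (280,234). The yellow (207,185) and green (203,287) sockets and the blue and red hubs are decoys. I'll enlarge the real ones.

```bash
cat > h.py <<'E'
import numpy as np, cv2
from plant import ctrl, read_camera
def ray(d,u,v,fish=False):
    f=240/np.tan(np.radians(d["vertical_fov"]/2)); x=(u-d["cx"]);y=(v-d["cy"])
    if fish:
        r=np.hypot(x,y); t=r/f; k=np.array([np.sin(t)*x/r,np.sin(t)*y/r,np.cos(t)])
    else: k=np.array([x/f,y/f,1])
    E=d["extrinsics"]; return E[:3,3],E[:3,:3]@k
def hit(d,u,v,z,fish=False):
    o,k=ray(d,u,v,fish); return o+k*(z-o[2])/k[2]
def proj(d,p,fish=False):
    E=d["extrinsics"]; c=E[:3,:3].T@(np.array(p,float)-E[:3,3]); f=240/np.tan(np.radians(d["vertical_fov"]/2))
    if fish:
        r=np.hypot(c[0],c[1]); t=np.arctan2(r,c[2]); return np.array([d["cx"]+f*t*c[0]/r,d["cy"]+f*t*c[1]/r])
    return np.array([d["cx"]+f*c[0]/c[2],d["cy"]+f*c[1]/c[2]])
def crop(d,x0,y0,w,h,s,name):
    im=d["pixels"][y0:y0+h,x0:x0+w,::-1]; cv2.imwrite(name,cv2.resize(im,None,fx=s,fy=s,interpolation=cv2.INTER_CUBIC))
E
python3 - <<'E'
from h import *
d=read_camera("top")
crop(d,185,200,130,75,6,"pics/tray1.png"); crop(d,345,205,105,100,6,"pics/hub1.png")
d=read_camera("scene")
crop(d,310,235,140,90,5,"pics/tray2.png"); crop(d,215,180,95,75,8,"pics/hub2.png")
E
```

```text
(no output)
```

View pics/tray1.png

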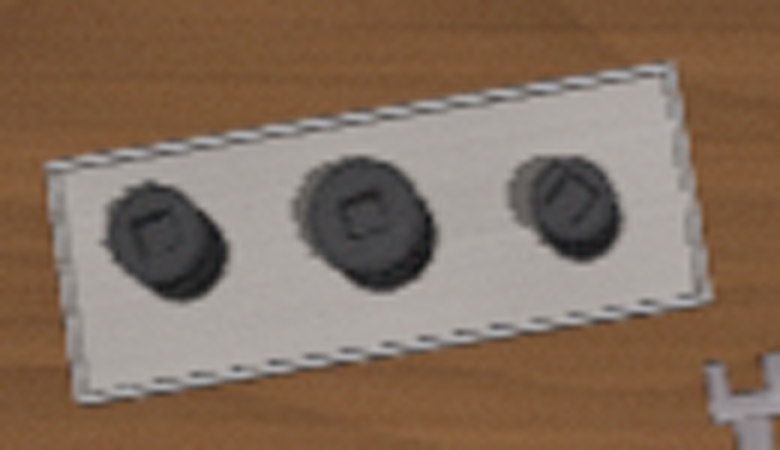

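View pics/hub1.png

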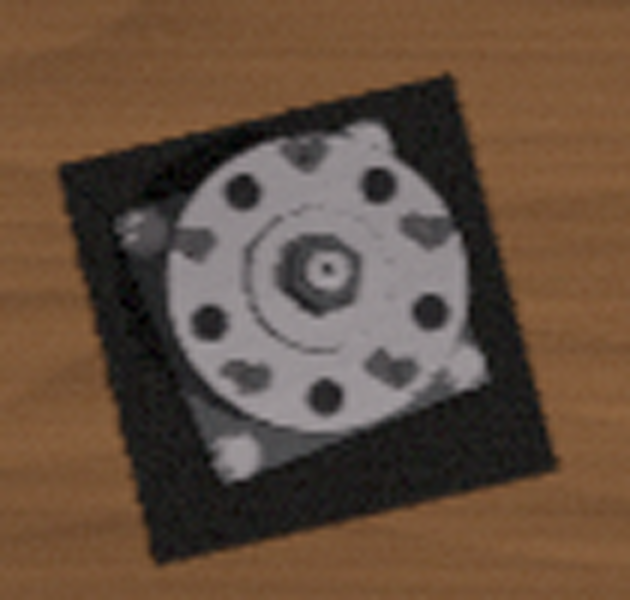

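View pics/hub2.png

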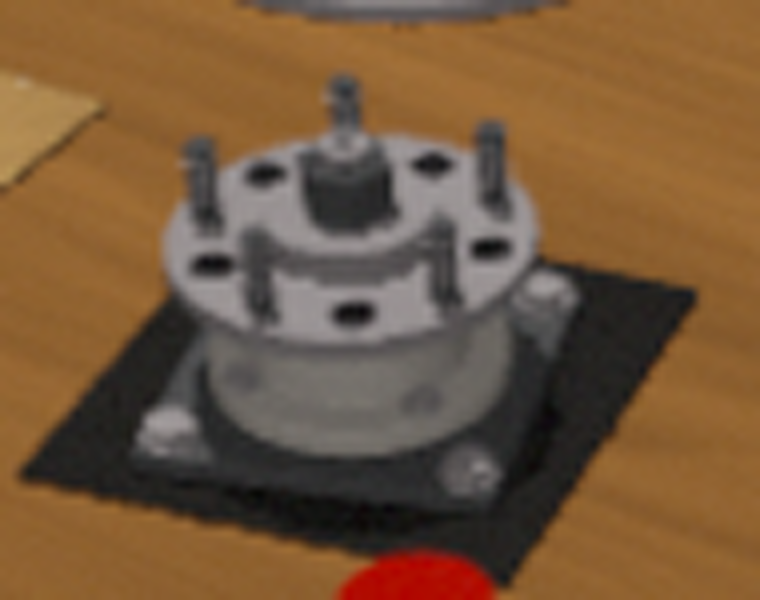

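View pics/tray2.png

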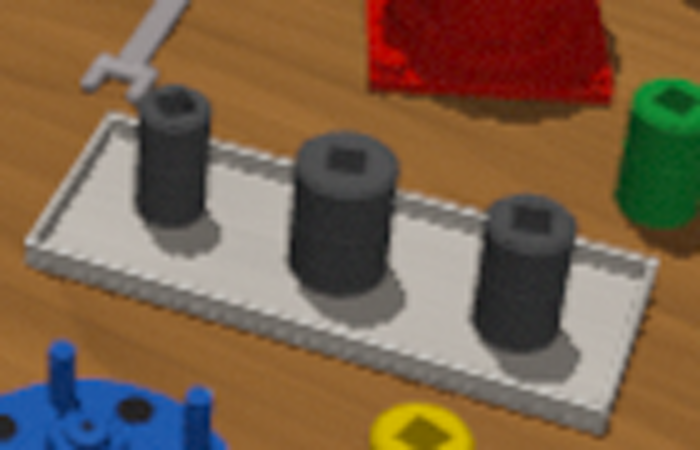

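Run:
```python
from h import *
T=read_camera("top");S=read_camera("scene")
def tri(a,b):
    (o1,k1),(o2,k2)=ray(T,*a),ray(S,*b)
    A=np.stack([k1,-k2],1); t=np.linalg.lstsq(A,o2-o1,rcond=None)[0]; p,q=o1+k1*t[0],o2+k2*t[1]; return ((p+q)/2).round(1),np.linalg.norm(p-q).round(1)
for n,a,b,z in [("hub",(399.3,249.7),(258.1,197.9),116),("small",(280.5,232),(345,255.8),76),("large",(245.5,235.3),(379.2,267.6),76),("mid",(210.8,238.8),(416,279.6),76)]:
    print(n,tri(a,b),hit(T,*a,z).round(1),hit(S,*b,z).round(1))
# mat corners in top crop, tray corners
for u,v in [(62,165),(452,75),(558,467),(157,562)]: print("mat",hit(T,u/6+345,v/6+205,4).round(1))
for u,v in [(48,163),(675,65),(712,298),(78,402)]: print("tray",hit(T,u/6+185,v/6+200,16).round(1))
for u,v in [(203,287),(207,185),(251,322),(248,150)]: print("decoy",hit(T,u,v,60).round())
print("can",hit(T,311,147,185).round(), "pad",hit(T,364,167,17).round(),"wr",hit(T,310,265,5).round(),hit(T,320,330,5).round())
```

```text
hub (array([ 506.6, -221. ,  112. ]), np.float64(2.9)) [ 506.9 -221.7  116. ] [ 510.9 -215.3  116. ]
small (array([559.7, 108.1,  73.4]), np.float64(4.6)) [560.3 105.8  76. ] [561.5 111.7  76. ]
large (array([550.5, 205.7,  71.3]), np.float64(2.3)) [550.3 204.1  76. ] [555.1 208.9  76. ]
mid (array([540.2, 303.3,  70.1]), np.float64(1.8)) [539.6 301.3  76. ] [546.3 306.2  76. ]
mat [ 572.4 -108.1    4. ]
mat [ 618.4 -299.1    4. ]
mat [ 426.9 -346.     4. ]
mat [ 379.9 -153.2    4. ]
tray [583.  366.3  16. ]
tray [633.6  61.6  16. ]
tray [519.   42.2  16. ]
tray [466.3 346.8  16. ]
decoy [406. 321.  60.]
decoy [699. 321.  60.]
decoy [310. 184.  60.]
decoy [804. 206.  60.]
can [774.  20. 185.] pad [ 767. -134.   17.] wr [476.  24.   5.] [290.  -7.   5.]
```

Run:
```python
from h import *
T=read_camera("top");S=read_camera("scene")
a=[]
for d,x,y in [(S,150,160),(S,236,188),(S,485,292)]:
    im=d["pixels"][y:y+50,x:x+60,::-1]; a.append(cv2.resize(im,(400,333),interpolation=cv2.INTER_CUBIC)[:300])
b=[]
for x,y in [(497,220),(378,230),(100,212)]:
    im=T["pixels"][y:y+38,x:x+50,::-1]; b.append(cv2.resize(im,(400,304),interpolation=cv2.INTER_CUBIC)[:300])
im=np.vstack([np.hstack(a),np.hstack(b)]); cv2.imwrite("pics/nuts.png",cv2.resize(im,(800,400)))
```

```text
(no output)
```

View pics/nuts.png

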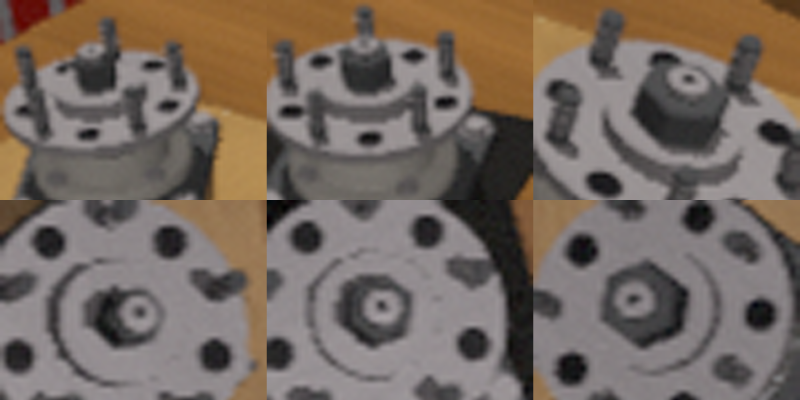

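Across the three hubs, the nut on the mat hub (centre column) is mid-sized: smaller than the one on the +y cardboard and larger than the one on the -y cardboard. That makes it the 32 mm nut. By diameter, the tray sockets are middle at top (211,239), large at (246,235) and small at (280,232), so I'll go to the middle one first.

```bash
python3 -m creep '[[[-0.023,0.045,0.005],[0,0,0]],[[-0.046,0.09,0.01],[0,0,0]],[[-0.07,0.135,0.015],[0,0,0]],[[-0.095,0.185,0.02],[0,0,0]],[[-0.12,0.235,0.03],[0,0,0]]]' 0; python3 -m creep '[[[-0.023,0.045,0.005],[0,0,0]],[[-0.046,0.09,0.01],[0,0,0]],[[-0.07,0.135,0.02],[0,0,0]],[[-0.085,0.16,0.025],[0,0,0]],[[-0.093,0.177,0.03],[0,0,0]]]' 0
python3 - <<'E'
from h import *
W=read_camera("wrist"); cv2.imwrite("pics/w1.png",W["pixels"][:,:,::-1]); s=ctrl.sense(); print(s["eef_pos"],s["orientation"],s["joints"].round(2),s["force"])
E
```

```text
time: 1.08
eef_pos: [403.7, 447.4, 375.0]
orientation: [[0.325, 0.946, 0.001], [0.946, -0.325, 0.001], [0.001, 0.0, -1.0]]
force: [1.0, -1.1, -0.7]
width: 1.002
time: 1.7
eef_pos: [542.0, 300.5, 344.9]
orientation: [[0.326, 0.945, 0.001], [0.945, -0.326, 0.001], [0.001, 0.001, -1.0]]
force: [-0.4, 0.1, 0.4]
width: 1.0
[543.14874237 298.92444956 344.27361598] [[ 3.27948470e-01  9.44694353e-01  1.54264663e-03]
 [ 9.44695613e-01 -3.27948035e-01 -5.33696329e-04]
 [ 1.72802445e-06  1.63235640e-03 -9.99998668e-01]] [-0.71  0.45  0.14  1.76 -0.07  0.94  0.7 ] [ 1.00174505 -1.79177278  0.10922947]
```

View pics/w1.png

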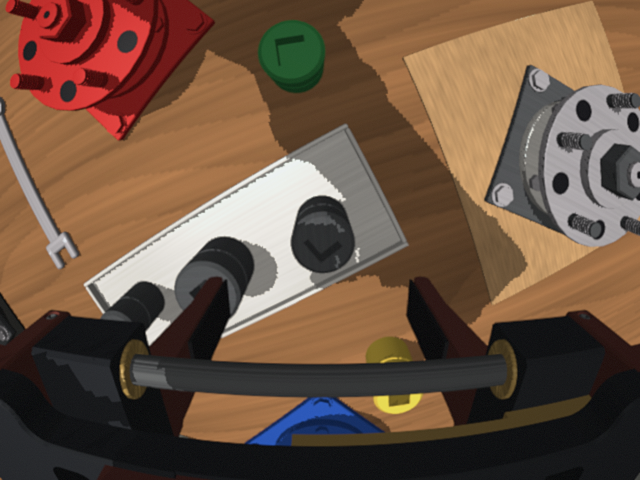

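The wrist view shows the middle socket between the fingers, its top at about (320,246). The large socket is at (208,287), and green and yellow are clear of both. Enlarging to get its centre and the drive-square angle.

Run:
```python
from h import *
W=read_camera("wrist"); crop(W,270,180,100,100,6,"pics/w2.png")
im=W["pixels"][180:280,270:370,::-1].astype(float); im=np.clip(im*2.5,0,255).astype(np.uint8); cv2.imwrite("pics/w2b.png",cv2.resize(im,None,fx=6,fy=6,interpolation=cv2.INTER_CUBIC))
s=ctrl.sense();p=s["eef_pos"]+s["orientation"]@[0,0,163]
print(proj(W,p,True), s["eef_pos"], hit(W,320,246,76,True))
```

```text
[319.9690961  311.36795359] [542.01983094 300.43946271 344.51703256] [546.37090237 299.73269386  76.        ]
```

View pics/w2b.png

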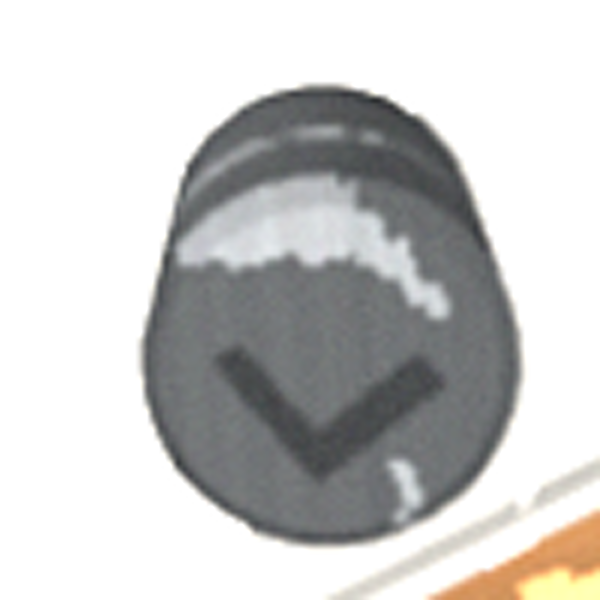

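Run:
```python
from h import *
W=read_camera("wrist")
f=lambda u,v:hit(W,270+u/6,180+v/6,76,True)
c=f(332,360);l,b,r=f(230,350),f(320,478),f(442,378)
print(c,l,b,r)
s=ctrl.sense(); R=s["orientation"]
for a in (l-b,r-b): print(np.degrees(np.arctan2(a[1],a[0])),np.linalg.norm(a))
for u,v in [(145,360),(520,360),(332,545)]: print(np.linalg.norm(f(u,v)-c))
print(R.T@(c-s["eef_pos"]), np.degrees(np.arctan2(R[1,0],R[0,0])),s["eef_pos"])
```

```text
[542.18270631 306.33327404  76.        ] [537.13857006 295.50832423  76.        ] [555.55731068 300.2870538   76.        ] [548.49087553 317.79319734  76.        ]
-165.45534202993767 19.028564375509887
111.98169242263808 18.87854780535116
21.814231643054484
22.011412532428647
23.16638837623311
[  4.13973689  -0.29810119 268.76873617] 71.01844219039701 [541.00709349 302.03338309 344.76381583]
```

```bash
python3 -m creep '[[[0.004,0,0.03],[0,0,0]],[[0.004,0,0.065],[0,0,0]],[[0.004,0,0.1],[0,0,0]],[[0.004,0,0.125],[0,0,0]],[[0.004,0,0.133],[0,0,0]]]' 0
python3 - <<'E'
from h import *
W=read_camera("wrist"); cv2.imwrite("pics/w3.png",W["pixels"][:,:,::-1]); s=ctrl.sense(); print(s["eef_pos"])
E
```

```text
time: 2.48
eef_pos: [540.8, 307.7, 210.5]
orientation: [[0.323, 0.947, -0.002], [0.947, -0.323, 0.001], [0.0, -0.002, -1.0]]
force: [0.1, -0.8, 0.2]
width: 1.001
[541.0353321  307.39456809 210.42429968]
```

View pics/w3.png

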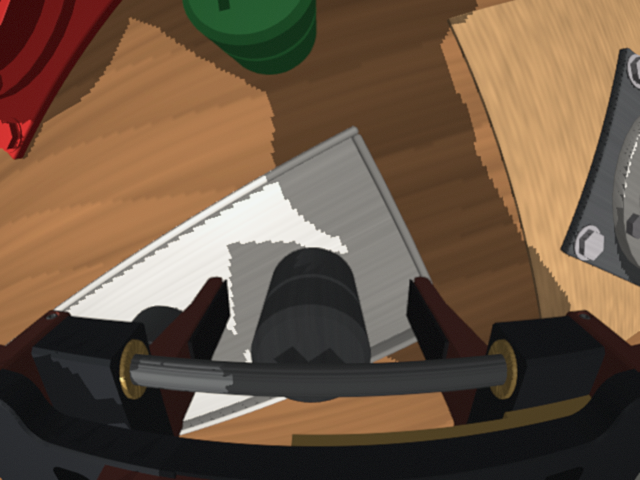

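The socket at (312,330) sits centred between the fingers. Closing and lifting.

```bash
python3 -m creep '[[[0,0,0],[0,0,0]],[[0,0,0],[0,0,0]],[[0,0,0],[0,0,0]],[[0,0,0],[0,0,0]],[[0,0,0],[0,0,0]]]' 255; python3 -m creep '[[[0,0,0],[0,0,0]],[[0,0,-0.01],[0,0,0]],[[0,0,-0.05],[0,0,0]],[[0,0,-0.1],[0,0,0]],[[0,0,-0.15],[0,0,0]]]' 255;  python3 - <<'E'
from h import *
W=read_camera("wrist"); cv2.imwrite("pics/w4.png",W["pixels"][:,:,::-1]); s=ctrl.sense(); print(s["eef_pos"],s["width"],s["force"],s["joints"].round(2))
E
```

```text
time: 3.15
eef_pos: [541.1, 306.6, 210.7]
orientation: [[0.324, 0.946, -0.002], [0.946, -0.324, -0.0], [-0.001, -0.002, -1.0]]
force: [-1.5, -2.7, 4.1]
width: 0.518
time: 3.78
eef_pos: [541.0, 306.7, 362.1]
orientation: [[0.323, 0.946, -0.003], [0.946, -0.323, -0.001], [-0.001, -0.003, -1.0]]
force: [1.3, 0.4, -4.2]
width: 0.516
[542.89018789 307.43885752 369.55031668] 0.5162792359515876 [0.76985674 0.03595943 0.99220953] [-0.72  0.43  0.14  1.73 -0.07  0.98  0.69]
```

View pics/w4.png

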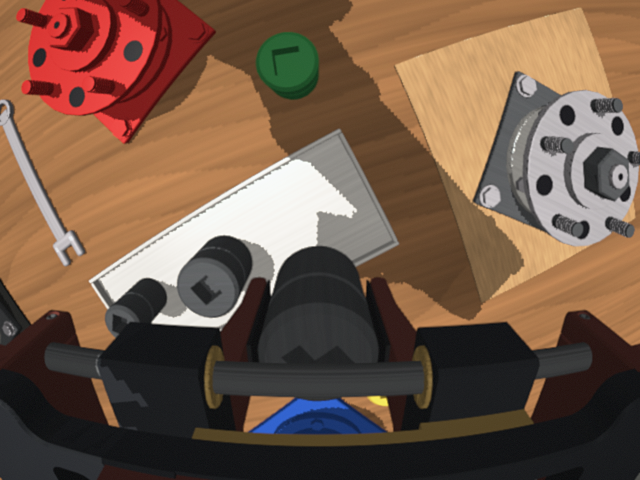

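The socket is held: width 0.516 is about 45.4 mm, which fits the 46 mm middle socket. Moving towards the hub on the mat.

```bash
python3 -m creep '[[[-0.04,0.016,0],[0,0,0]],[[-0.092,0.0366,0],[0,0,0]],[[-0.144,0.0572,0],[0,0,0]],[[-0.196,0.0778,0],[0,0,0]],[[-0.248,0.0984,0],[0,0,0]]]'; python3 -m creep '[[[-0.052,0.0206,0],[0,0,0]],[[-0.104,0.0412,0],[0,0,0]],[[-0.156,0.062,0],[0,0,0]],[[-0.2,0.08,0],[0,0,0]],[[-0.22,0.09,0],[0,0,0]]]'
python3 - <<'E'
from h import *
s=ctrl.sense(); print(s["eef_pos"],s["width"],s["force"],s["joints"].round(2)); R=s["orientation"]
print(R.T@(np.array([508,-220,345])+70*R[:,1]-s["eef_pos"]))
E
```

```text
time: 4.45
eef_pos: [555.3, 39.3, 368.2]
orientation: [[0.324, 0.946, 0.006], [0.946, -0.324, 0.006], [0.008, 0.004, -1.0]]
force: [0.8, -0.5, -5.2]
width: 0.524
time: 5.08
eef_pos: [568.4, -201.3, 366.8]
orientation: [[0.327, 0.945, 0.006], [0.945, -0.327, 0.005], [0.006, 0.004, -1.0]]
force: [1.1, 1.1, -4.7]
width: 0.521
[ 568.42620509 -201.34309895  366.81184527] 0.5205851991411069 [ 1.07580131  1.11524525 -4.7353101 ] [ 0.01  0.41  0.3   1.79 -0.15  0.96  1.61]
[-37.54464576  18.92951055  21.38615193]
```

```bash
python3 -m creep '[[[-0.02,0.01,0],[0,0,0]],[[-0.038,0.019,0],[0,0,0]],[[-0.038,0.019,0],[0,0,0]],[[-0.038,0.019,0],[0,0,0]],[[-0.038,0.019,0],[0,0,0]]]'
python3 - <<'E'
from h import *
W=read_camera("wrist"); cv2.imwrite("pics/w5.png",W["pixels"][:,:,::-1]);s=ctrl.sense(); print(s["eef_pos"],s["force"]); R=s["orientation"]
u=proj(W,[508,-219,113],True); print(u)
x,y=int(u[0])-65,int(u[1])-60; print(x,y); crop(W,x,y,130,100,6,"pics/w5c.png")
E
```

```text
time: 5.7
eef_pos: [574.2, -242.1, 366.5]
orientation: [[0.326, 0.946, 0.005], [0.945, -0.326, 0.006], [0.007, 0.003, -1.0]]
force: [0.3, 0.1, -4.1]
width: 0.519
[ 574.16791385 -242.27645878  366.59112899] [-0.65135923  0.06204292 -4.81230665]
[314.95359381 140.85049797]
249 80
```

View pics/w5.png

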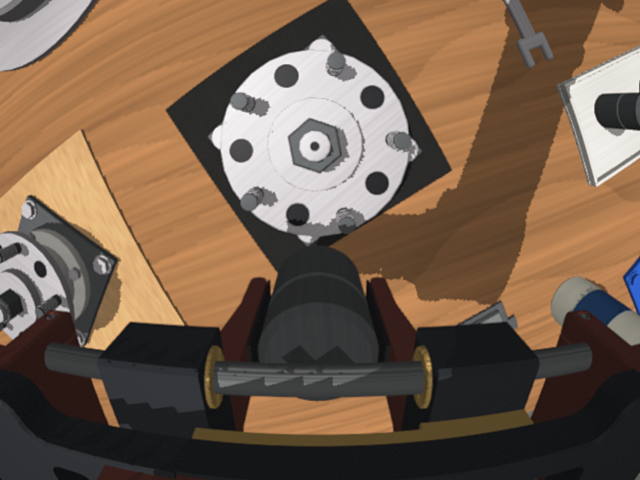

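View pics/w5c.png

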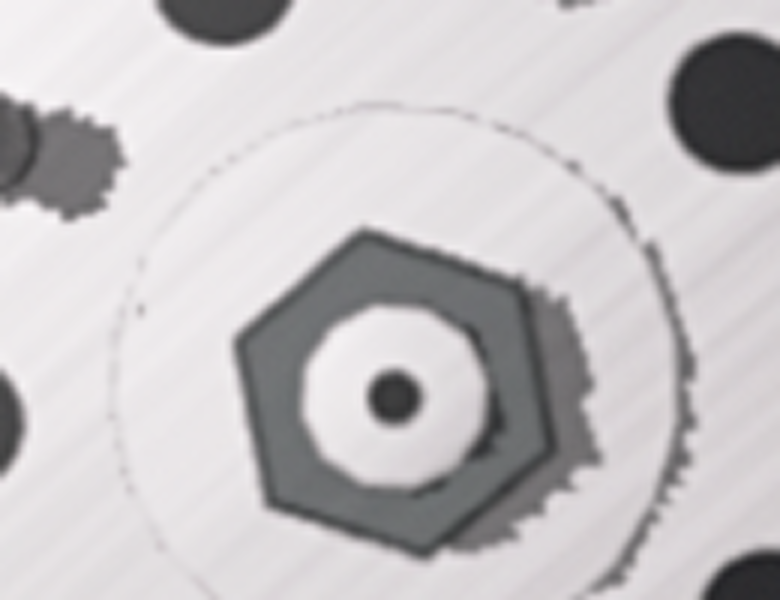

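The nut shows clearly in the crop: six corners, e.g. (363,228) and (556,450), with the axle centre at (394,397).

Run:
```python
from h import *
W=read_camera("wrist")
f=lambda u,v,z:hit(W,249+(u+.5)/6-.5,80+(v+.5)/6-.5,z,True)
P=np.array([f(u,v,108.5) for u,v in [(363,228),(522,283),(556,450),(427,557),(268,505),(233,342)]])
c=P.mean(0); print("nut",c,"axle",f(394,397,116))
d=P-c; print("AF",np.linalg.norm(d[:,:2],axis=1)*2*.866); a=np.degrees(np.arctan2(d[:,1],d[:,0])); print("corner mod60",a%60,"flat", (a+30)%60)
s=ctrl.sense();R=s["orientation"];print(np.degrees(np.arctan2(R[1,0],R[0,0])),s["eef_pos"])
print("shift",R.T@(np.array([c[0],c[1],s["eef_pos"][2]])-s["eef_pos"]))
```

```text
nut [ 510.66491946 -220.51253162  108.5       ] axle [ 510.64886307 -220.58387156  116.        ]
AF [31.24368579 31.03652958 31.39132754 30.93854001 31.14181234 31.18823799]
corner mod60 [51.58291187 52.57479501 51.81671555 52.00403333 52.15284554 52.55048114] flat [21.58291187 22.57479501 21.81671555 22.00403333 22.15284554 22.55048114]
70.97559875604033 [ 574.11182472 -242.48559996  366.62278505]
shift [  0.09105496 -67.1435812   -0.23818678]
```

Run:
```python
from h import *
W=read_camera("wrist")
im=W["pixels"][235:410,245:395,::-1].astype(float); im=np.clip(im*2.5,0,255).astype(np.uint8); cv2.imwrite("pics/w6.png",cv2.resize(im,None,fx=3.4,fy=3.4,interpolation=cv2.INTER_CUBIC))
im=W["pixels"][235:295,260:380,::-1].astype(float); im=np.clip(im*2.0,0,255).astype(np.uint8); cv2.imwrite("pics/w6b.png",cv2.resize(im,None,fx=6,fy=6,interpolation=cv2.INTER_CUBIC))
s=ctrl.sense();R=s["orientation"];p=s["eef_pos"]
for dx,dy in [(0,0),(0,-23),(0,-22),(0,-24)]:
  print(dx,dy,proj(W,p+R@[dx,dy,206.7],True),proj(W,p+R@[dx,dy,136],True))
for a in (-23,23): print(proj(W,p+R@[a,-0,206.7],True),proj(W,p+R@[a,0,175],True))
```

```text
0 0 [316.96632736 276.48158627] [316.77535006 348.80439992]
0 -23 [316.93203415 235.79854078] [316.69092132 293.05224766]
0 -22 [316.93341368 237.63024202] [316.69445556 295.67097951]
0 -24 [316.93066623 233.96159365] [316.68740634 290.4162063 ]
[274.81050994 276.33378296] [267.63898224 302.07754812]
[359.1344848  276.30755803] [366.17125985 302.05240809]
```

View pics/w6.png

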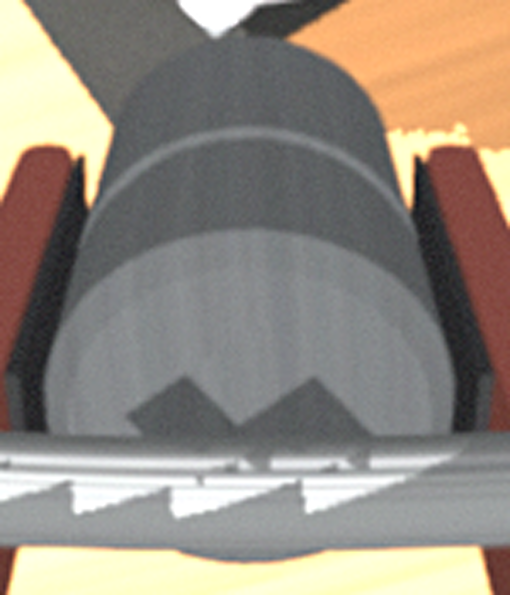

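View pics/w6b.png

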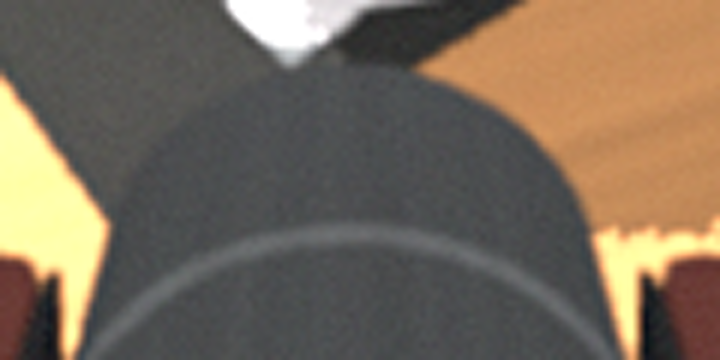

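Run:
```python
from h import *
W=read_camera("wrist")
s=ctrl.sense();R=s["orientation"];p=s["eef_pos"]
for q in [(-23,-10,182),(23,-10,182),(-36,-10,182),(36,-10,182),(-23,10,182)]: print(q,proj(W,p+R@q,True).round(1))
for oy in (0,2,4,6): print(oy,[proj(W,p+R@[0,oy+e*23,h],True)[1].round(1) for e,h in [(-1,206.7),(-1,134.7),(1,134.7)]], proj(W,p+R@[-23,oy,134.7],True).round(1),proj(W,p+R@[23,oy,134.7],True).round(1))
crop(W,225,265,60,60,8,"pics/w7.png")
```

```text
(-23, -10, 182) [268.5 276.6]
(23, -10, 182) [365.5 276.6]
(-36, -10, 182) [241.7 276.3]
(36, -10, 182) [392.3 276.3]
(-23, 10, 182) [270.5 313.8]
0 [np.float64(235.8), np.float64(294.6), np.float64(397.4)] [254.8 349.7] [379.  349.7]
2 [np.float64(239.4), np.float64(299.9), np.float64(401.0)] [255.2 354.1] [378.6 354.1]
4 [np.float64(243.1), np.float64(305.1), np.float64(404.6)] [255.6 358.4] [378.1 358.4]
6 [np.float64(246.7), np.float64(310.2), np.float64(408.1)] [256.  362.7] [377.7 362.6]
```

View pics/w7.png

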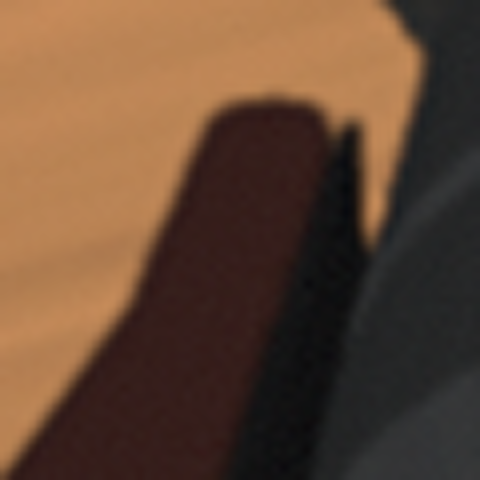

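Run:
```python
from h import *
W=read_camera("wrist")
s=ctrl.sense();p=s["eef_pos"]
f=lambda q,h:hit(W,245+q[0]/3.4,235+q[1]/3.4,p[2]-h,True)
for a,b in [((185,377),(240,430)),((240,430),(312,377)),((128,415),(185,377)),((312,377),(370,435))]:
  print([(np.degrees(np.arctan2(*(f(b,h)-f(a,h))[1::-1]))%90).round(1) for h in (134.7,150)])
W=s
```

```text
[np.float64(20.6), np.float64(20.6)]
[np.float64(23.1), np.float64(23.1)]
[np.float64(19.8), np.float64(19.8)]
[np.float64(20.7), np.float64(20.7)]
```

The drive square is at about 21° mod 90 and the nut flats at 22° mod 60, so no turn is needed if the hexagon lines up with the square. Moving over the nut and hovering just above it.

```bash
python3 -m creep '[[[0,-0.03,0],[0,0,0]],[[-0.0006,-0.06,0.01],[0,0,0]],[[-0.0006,-0.07,0.025],[0,0,0]],[[-0.0006,-0.07,0.035],[0,0,0]],[[-0.0006,-0.07,0.037],[0,0,0]]]'
python3 - <<'E'
from h import *
W=read_camera("wrist");S=read_camera("scene");T=read_camera("top")
cv2.imwrite("pics/w8.png",W["pixels"][:,:,::-1]);crop(S,205,130,110,120,5,"pics/s8.png"); crop(T,345,205,105,100,6,"pics/t8.png")
s=ctrl.sense(); print(s["eef_pos"],s["force"],s["orientation"])
E
```

```text
time: 6.58
eef_pos: [508.4, -220.5, 329.0]
orientation: [[0.327, 0.945, 0.005], [0.945, -0.327, 0.005], [0.006, 0.004, -1.0]]
force: [0.3, 0.7, -4.0]
width: 0.521
[ 508.56788964 -220.77325634  329.68697653] [ 0.04951208 -0.15778281 -4.05868593] [[ 0.32667489  0.94511592  0.00627867]
 [ 0.94511606 -0.3267045   0.00445019]
 [ 0.00625722  0.00448031 -0.99997039]]
```

View pics/w8.png

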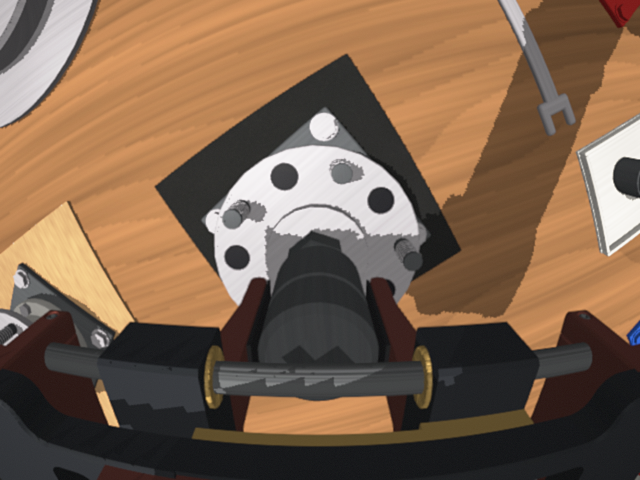

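View pics/s8.png

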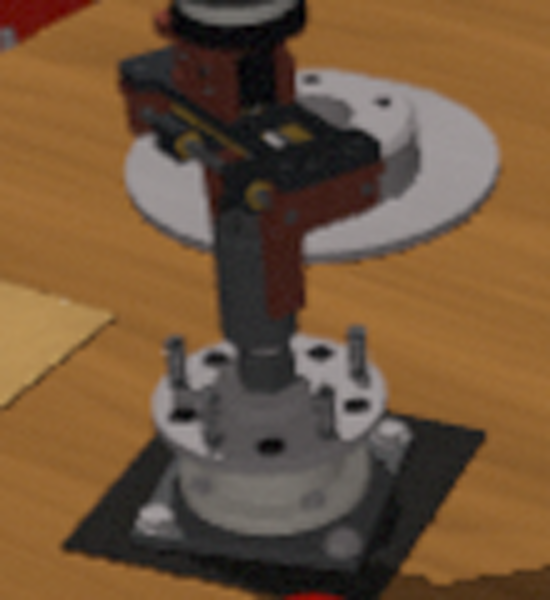

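Run:
```python
from h import *
S=read_camera("scene")
im=S["pixels"][168:228,233:293,::-1].astype(float); im=np.clip(im*1.5,0,255).astype(np.uint8); cv2.imwrite("pics/s9.png",cv2.resize(im,None,fx=10,fy=10,interpolation=cv2.INTER_CUBIC))
s=ctrl.sense();p=s["eef_pos"];R=s["orientation"]
v=S["extrinsics"][:3,0]; v=v/np.linalg.norm(v[:2]);
def show(n,q): print(n,((proj(S,q)-[233,168])*10).round())
r=p+R@[0,0,206.7]
show("rimL",r-23*v);show("rimR",r+23*v)
show("socktopL",p+R@[0,0,135]-23*v);show("socktopR",p+R@[0,0,135]+23*v)
for n,c in [("wristnut",np.array([510.66,-220.51,0])),("unb",np.array([508.3,-220.5,0]))]:
  for z,rr in [(116,10),(110,16),(88,16),(88,33)]: show(n+str(z),c+[0,0,z]-rr*v);show(n+str(z),c+[0,0,z]+rr*v)
```

```text
rimL [161. 272.]
rimR [318. 272.]
socktopL [142.  57.]
socktopR [303.  57.]
wristnut116 [204. 293.]
wristnut116 [272. 293.]
wristnut110 [185. 311.]
wristnut110 [293. 311.]
wristnut88 [191. 373.]
wristnut88 [298. 373.]
wristnut88 [134. 373.]
wristnut88 [355. 373.]
unb116 [209. 290.]
unb116 [277. 290.]
unb110 [190. 307.]
unb110 [298. 307.]
unb88 [196. 370.]
unb88 [303. 370.]
unb88 [139. 370.]
unb88 [360. 370.]
```

View pics/s9.png

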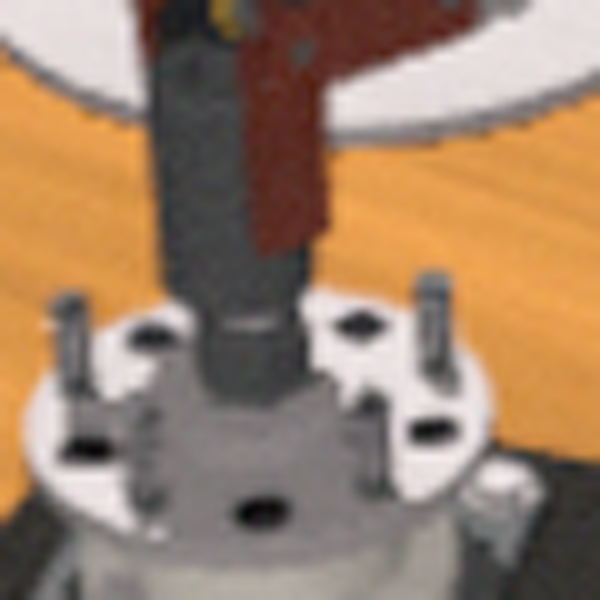

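Run:
```python
from h import *
W=read_camera("wrist")
im=W["pixels"][215:305,255:385,::-1].astype(float); im=np.clip(im*2,0,255).astype(np.uint8); cv2.imwrite("pics/w9.png",cv2.resize(im,None,fx=6,fy=6,interpolation=cv2.INTER_CUBIC))
s=ctrl.sense();p=s["eef_pos"];R=s["orientation"]
def show(n,q): print(n,((proj(W,q,True)-[255,215])*6).round())
for dx,dy in [(0,0),(2,0),(0,2)]:
  c=p+R@[dx,dy,0]; c[2]=0
  for a in (112,172,232):
    for z,r in ((88,18.5),(110,17)): show((dx,dy,a,z),c+[r*np.cos(np.radians(a)),r*np.sin(np.radians(a)),z])
  show((dx,dy,"face"),c+R@[0,-33,0]+[0,0,88]);
  r=p+R@[dx,dy,206.7]; show((dx,dy,"rim"),r+R@[0,-23,0]); show((dx,dy,"rimL"),r+R@[-23,0,0]);show((dx,dy,"rimR"),r+R@[23,0,0])
```

```text
(0, 0, 112, 88) [494. 119.]
(0, 0, 112, 110) [495. 195.]
(0, 0, 172, 88) [325.  64.]
(0, 0, 172, 110) [324. 139.]
(0, 0, 232, 88) [192. 177.]
(0, 0, 232, 110) [191. 252.]
(0, 0, 'face') [359. -78.]
(0, 0, 'rim') [374. 123.]
(0, 0, 'rimL') [121. 367.]
(0, 0, 'rimR') [627. 366.]
(2, 0, 112, 88) [513. 119.]
(2, 0, 112, 110) [516. 195.]
(2, 0, 172, 88) [344.  64.]
(2, 0, 172, 110) [346. 139.]
(2, 0, 232, 88) [211. 176.]
(2, 0, 232, 110) [212. 252.]
(2, 0, 'face') [379. -78.]
(2, 0, 'rim') [397. 123.]
(2, 0, 'rimL') [143. 367.]
(2, 0, 'rimR') [649. 366.]
(0, 2, 112, 88) [494. 138.]
(0, 2, 112, 110) [495. 215.]
(0, 2, 172, 88) [325.  82.]
(0, 2, 172, 110) [325. 160.]
(0, 2, 232, 88) [193. 195.]
(0, 2, 232, 110) [191. 271.]
(0, 2, 'face') [359. -59.]
(0, 2, 'rim') [374. 145.]
(0, 2, 'rimL') [122. 387.]
(0, 2, 'rimR') [627. 387.]
```

View pics/w9.png

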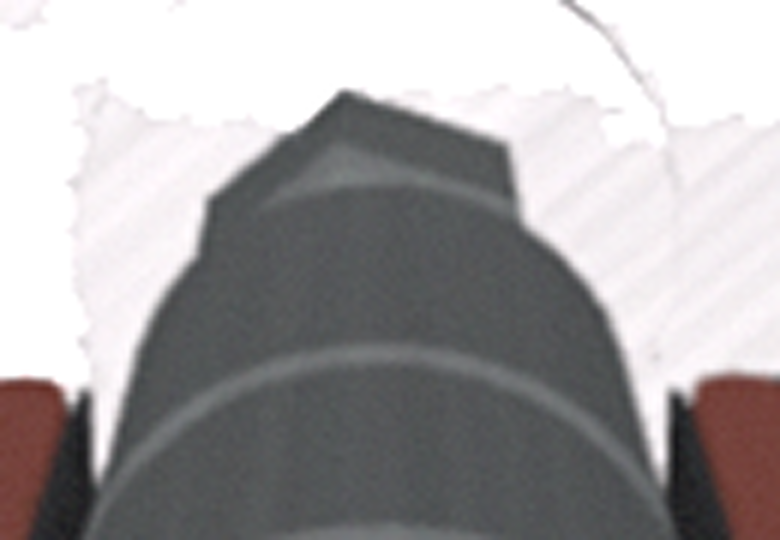

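The scene view has the nut centre at (252,350) and the socket rim centre near (238,300). The wrist view has the nut corners at (345,90), (508,145) and (208,200). Both views put the socket about 1–2 mm off, so I'll shift x +1.2, y -1.5 and lower a little.

```bash
python3 -m creep '[[[0.0012,-0.0015,0.002],[0,0,0]],[[0.0012,-0.0015,0.004],[0,0,0]],[[0.0012,-0.0015,0.006],[0,0,0]],[[0.0012,-0.0015,0.008],[0,0,0]],[[0.0012,-0.0015,0.01],[0,0,0]]]'
python3 -m creep '[[[0,0,0.002],[0,0,0]],[[0,0,0.004],[0,0,0]],[[0,0,0.006],[0,0,0]],[[0,0,0.008],[0,0,0]],[[0,0,0.008],[0,0,0]]]'
```

```text
time: 7.45
eef_pos: [507.4, -219.1, 319.6]
orientation: [[0.327, 0.945, 0.006], [0.945, -0.327, 0.004], [0.006, 0.005, -1.0]]
force: [-0.1, 0.8, -4.0]
width: 0.519
time: 8.07
eef_pos: [507.1, -219.7, 311.7]
orientation: [[0.327, 0.945, 0.006], [0.945, -0.327, 0.004], [0.006, 0.004, -1.0]]
force: [-0.8, -2.5, -1.6]
width: 0.516
```

```bash
python3 -m creep '[[[0,0,0.001],[0,0,0]],[[0,0,0.002],[0,0,0]],[[0,0,0.003],[0,0,0]],[[0,0,0.004],[0,0,0]],[[0,0,0.004],[0,0,0]]]'
python3 - <<'E'
from h import *
S=read_camera("scene")
im=S["pixels"][168:228,233:293,::-1].astype(float); im=np.clip(im*1.5,0,255).astype(np.uint8); cv2.imwrite("pics/s10.png",cv2.resize(im,None,fx=10,fy=10,interpolation=cv2.INTER_CUBIC))
W=read_camera("wrist")
im=W["pixels"][215:305,255:385,::-1].astype(float); im=np.clip(im*2,0,255).astype(np.uint8); cv2.imwrite("pics/w10.png",cv2.resize(im,None,fx=6,fy=6,interpolation=cv2.INTER_CUBIC))
s=ctrl.sense(); print(s["wrist_torque"])
E
```

```text
time: 8.7
eef_pos: [507.0, -219.7, 307.4]
orientation: [[0.327, 0.945, 0.006], [0.945, -0.327, 0.004], [0.005, 0.004, -1.0]]
force: [-0.9, -1.8, -3.9]
width: 0.52
[-0.49609613  0.30935995 -0.02619018]
```

View pics/s10.png

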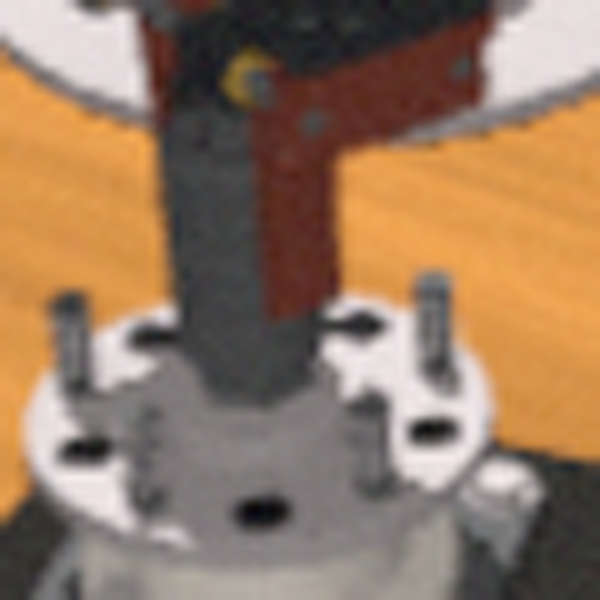

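View pics/w10.png

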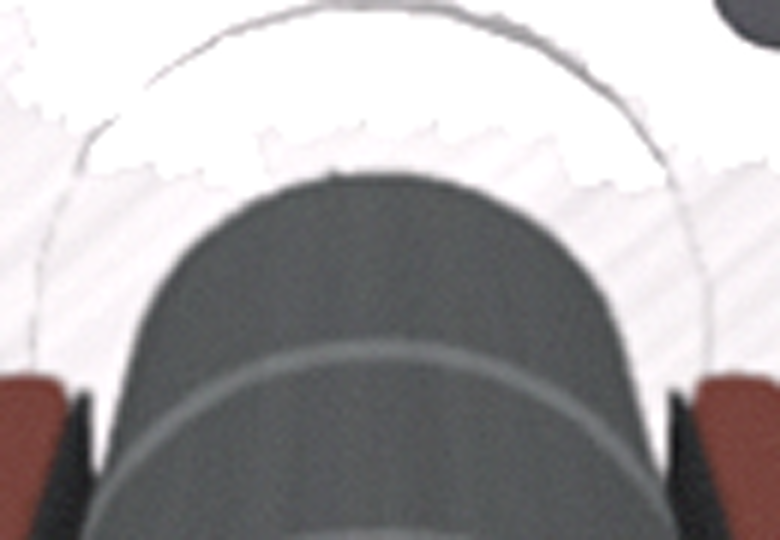

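The socket has gone over the nut, with the rim at about 101 and the nut top at 110, and has not slipped in the fingers. Continuing down.

```bash
python3 -m creep '[[[0,0,0.002],[0,0,0]],[[0,0,0.004],[0,0,0]],[[0,0,0.006],[0,0,0]],[[0,0,0.008],[0,0,0]],[[0,0,0.009],[0,0,0]]]'
python3 -m creep '[[[0,0,0.0005],[0,0,0]],[[0,0,0.001],[0,0,0]],[[0,0,0.0015],[0,0,0]],[[0,0,0.002],[0,0,0]],[[0,0,0.0025],[0,0,0]]]'
```

```text
time: 9.43
eef_pos: [507.0, -219.7, 298.4]
orientation: [[0.327, 0.945, 0.006], [0.945, -0.328, 0.004], [0.005, 0.004, -1.0]]
force: [-1.7, -2.4, -3.2]
width: 0.519
time: 10.05
eef_pos: [507.0, -219.7, 295.8]
orientation: [[0.327, 0.945, 0.006], [0.945, -0.327, 0.004], [0.005, 0.004, -1.0]]
force: [-1.8, -1.7, -2.0]
width: 0.517
```

```bash
python3 -m creep '[[[0,0,0.0005],[0,0,0]],[[0,0,0.001],[0,0,0]],[[0,0,0.0015],[0,0,0]],[[0,0,0.002],[0,0,0]],[[0,0,0.0025],[0,0,0]]]'
```

```text
time: 10.68
eef_pos: [507.0, -219.8, 294.5]
orientation: [[0.328, 0.945, 0.006], [0.945, -0.328, 0.004], [0.006, 0.004, -1.0]]
force: [-8.3, 0.3, 14.7]
width: 0.519
```

Contact builds to about 19 N with the rim at about 88, which is the hub face. I'll press slightly more, then check with pictures.

```bash
python3 -m creep '[[[0,0,0.0008],[0,0,0]],[[0,0,0.0012],[0,0,0]],[[0,0,0.0012],[0,0,0]],[[0,0,0.0012],[0,0,0]],[[0,0,0.0012],[0,0,0]]]'
python3 - <<'E'
from h import *
S=read_camera("scene")
cv2.imwrite("pics/s11f.png",S["pixels"][:,:,::-1])
im=S["pixels"][168:228,233:293,::-1].astype(float); im=np.clip(im*1.5,0,255).astype(np.uint8); cv2.imwrite("pics/s11.png",cv2.resize(im,None,fx=10,fy=10,interpolation=cv2.INTER_CUBIC))
W=read_camera("wrist")
cv2.imwrite("pics/w11.png",W["pixels"][:,:,::-1])
s=ctrl.sense(); print(s["wrist_torque"],s["force"],s["eef_pos"])
E
```

```text
time: 11.3
eef_pos: [506.9, -219.9, 294.6]
orientation: [[0.328, 0.945, 0.006], [0.945, -0.328, 0.005], [0.006, 0.004, -1.0]]
force: [-5.9, 0.8, 11.3]
width: 0.524
[-0.01525555  1.49701079 -0.01759973] [-6.00799224  0.62674126 11.60307392] [ 506.88129096 -219.95974388  294.58835029]
```

View pics/s11.png

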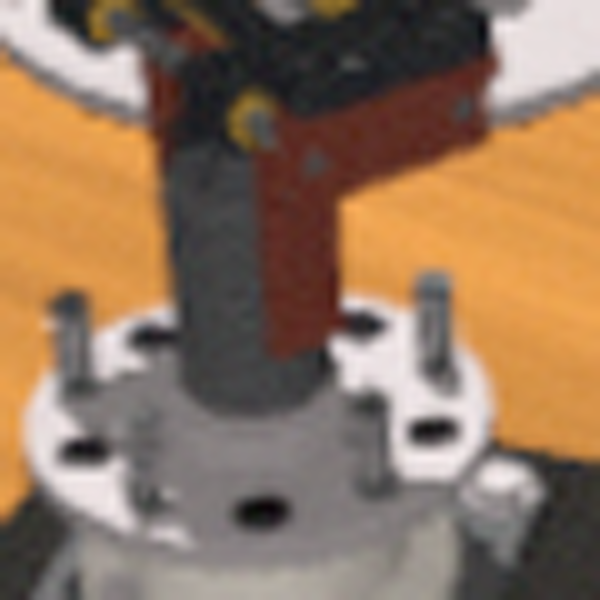

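View pics/w11.png

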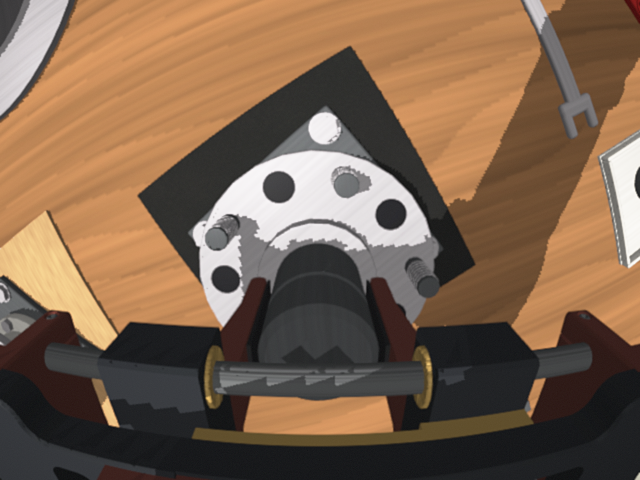

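View pics/s11f.png

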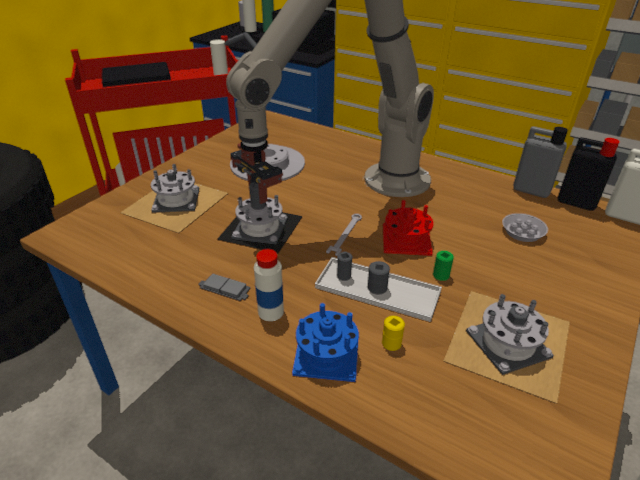

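```bash
python3 -m creep '[[[0,0,0.001],[0,0,0]],[[0,0,0.002],[0,0,0]],[[0,0,0.0022],[0,0,0]],[[0,0,0.0022],[0,0,0]],[[0,0,0.0022],[0,0,0]]]'
```

```text
time: 12.02
eef_pos: [506.8, -220.1, 294.5]
orientation: [[0.328, 0.945, 0.007], [0.945, -0.328, 0.006], [0.007, 0.005, -1.0]]
force: [-10.0, 1.7, 20.1]
width: 0.516
```

Position no longer changes at about 24 N, so it is seated. I'll take out the 0.5° tool tilt so the rim lies flat, still pressing.

```bash
python3 -m creep '[[[0.0008,0.0005,0.001],[0.0023,-0.004,0]],[[0.0016,0.0009,0.0015],[0.0046,-0.008,0]],[[0.0016,0.0009,0.002],[0.0046,-0.008,0]],[[0.0016,0.0009,0.002],[0.0046,-0.008,0]],[[0.0016,0.0009,0.002],[0.0046,-0.008,0]]]'
python3 - <<'E'
from h import *
S=read_camera("scene"); s=ctrl.sense(); print(s["wrist_torque"],s["force"],s["eef_pos"],s["orientation"][:,2],s["width"])
im=S["pixels"][168:228,233:293,::-1].astype(float); im=np.clip(im*1.5,0,255).astype(np.uint8); cv2.imwrite("pics/s12.png",cv2.resize(im,None,fx=10,fy=10,interpolation=cv2.INTER_CUBIC))
E
```

```text
time: 12.65
eef_pos: [508.0, -219.1, 294.6]
orientation: [[0.328, 0.945, 0.0], [0.945, -0.328, 0.0], [0.0, 0.0, -1.0]]
force: [-10.7, 1.5, 19.4]
width: 0.519
[0.35873901 2.05557508 0.19969688] [-11.83017272   1.42080424  19.28805583] [ 508.02170958 -219.06788432  294.55923717] [ 2.85418828e-04  3.86109839e-04 -9.99999885e-01] 0.5223212070593353
```

View pics/s12.png

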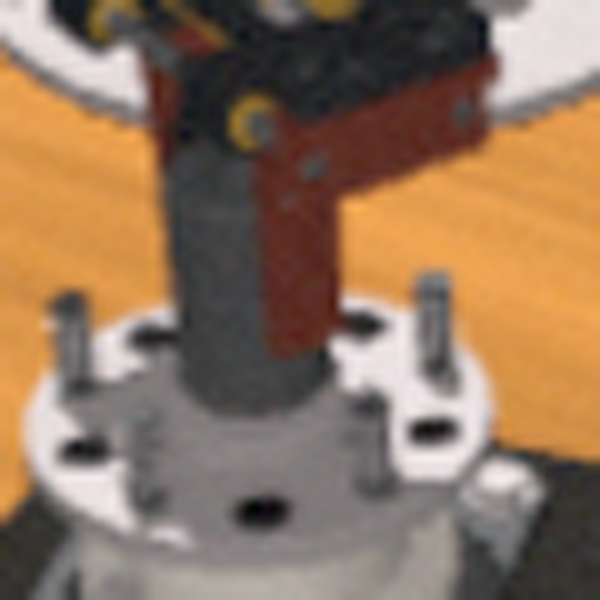

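The socket stands upright with its rim, bottom at about (255,415), flat on the hub face and the nut fully covered. Handing in.

```bash
python3 -c "
from plant import ctrl
print(ctrl.job_done())"
```

```text
the job is handed in; nothing more can be done
None
```

The 32 mm (middle) socket is fully home on the nut of the hub on the mat. It is still held in the closed gripper, and the job is handed in at about 12.7 s.

- **Choice of socket:** I measured the nut at about 31.2 mm across flats in the wrist image, so it is the 32 mm one. The gripper closed to about 45.5 mm, which fits the 46 mm middle socket. It was the first and only socket I tried.
- **Final checks:** The rim is at about 88 mm, the height of the hub face. It would not go lower under about 23 N of extra push. The tool was level, and the scene picture shows the rim flat on the face.
- **Other objects:** The last full scene view shows the small and large sockets standing in the tray, and the can, wrench and brake pad where they were.
- **Not tested or not agreeing:** I did not do a turning test for snugness. A sideways force of about 12 N remained, so the socket probably leans on one side of its play. The cameras disagreed by 1–3 mm on alignment, which I corrected before lowering the socket.

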